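Slide the stirrer into its corner and switch it on

ROBOT

A 6-joint arm with a two-finger parallel gripper is mounted at the origin on the work surface. World frame = base frame: x ahead of the robot, y to its left, z up, the work surface at z = 0. Lengths are in m, angles in degrees, forces in N, time in s.
With the tool pointing down it reaches from about 0.275 to 0.75 m from the base axis. Payload 10.2 kg.
Tool frame: the origin (TCP) lies on the centre line of the jaws, within the pads' length; the fingertips stand 22 mm ahead of it and the grasp point (between the pads) lies 3 mm ahead of it; z points along the fingers, y is the line along which they close (so a half turn about z gives the same grasp; the last joint's range is limited). The gripper opens to 88 mm and grips with 3 to 60 N. Pads are 18 mm wide; open, the fingers measure 123 mm over their backs; the gripper's body (75 mm by 187 mm) begins 45 mm behind the grasp point.
Start: joints at [54.179, 17.928, 85.812, -0, 76.261, -12.8], TCP at [0.205, 0.483, 0.261] pointing down, gripper open.
Joint ranges: [-168.41, 168.41], [-55.51, 124.54], [10.69, 146.95], [-70.63, 250.63], [1, 178], [-165.06, 165.06]. Speed limits (degrees/s): [136.94, 136.94, 172.46, 180, 180, 180].

INTERFACE

Orientations are given as a 3x3 rotation matrix whose columns are the frame's x, y, z axes.
In Python, from station import ctrl gives the robot as it stands.
- The arm moves only by the shell command python3 -m pendant 'ROWS' [OPENING]. ROWS is JSON, a list of rows, each an object with "dp": the shift along the world's x, y, z in units of 200 mm (1.0 is 200 mm), a list of three; "twist": the turn, a rotation vector about the world's x, y, z in units of 180 degrees (1.0 is 180 degrees), a list of three. A call has 1 to 8 rows; each row is the pose to reach, as a shift and turn from the pose commanded when the call began, turning the shorter way round; what a row does not reach only later rows make up. A row lasts 1/8 s, in which the tool goes at most 62.5 mm and 10.7 degrees, less where a joint would pass 70% of its speed; a pose out of reach is approached as far as the arm can. A call with a number of a shift or a turn outside -1 to 1 is refused whole. A call with a gripper value outside its range is refused whole. OPENING is the opening, from -1 (shut) to 1 (fully open), so that 0 is half open, set as the call begins (- or left out, the last holds). The fingers move at their own pace and stop on an object; the grip force is fixed at half the most. Time passes only in rows, so rows that repeat a pose let the fingers close. It gives the time, the measured TCP pose, the force, the opening and the grip force at its end, in the units of the state.
- ctrl.get_state(): the state, without advancing time (a new reading comes with each control period).
- ctrl.capture(name): name is "side" or "top" or "wrist"; returns a dict with "image" (384x512x3 uint8, blue, green, red), "intrinsics" (3x3 intrinsics, pixels), "R" (3x3) and "t" (3): a world point X has camera coordinates R X + t. Camera axes: x right, y down, z forward; pixel columns grow to the right and rows downward; lengths in m; the calibration is good to about 2 mm. A picture is of the moment at which its call begins. There is no depth.
- ctrl.hand_in(): hands the job in; it is judged then, once.
The state is a dict: "clock": time; "joint_pos": joint angles; "dq": joint speeds; "effort": joint torques, N m; "tool_pos": TCP position; "tcp_rot": TCP orientation; "wrist_force": force on the tool from outside, world axes, zero at the start; "moment": the same for the moment, N m; "gripper_width": finger opening in m; "grasp_force": force on a finger pad.
Only numpy, scipy, OpenCV 4.12 (cv2) and the standard library are available. Lean on these libraries where they do the work, as an engineer would, in place of code of your own. Each camera call takes 0.05 s, during which the arm holds its last target. There are 200 camera calls.

TASK

Using the fingertips or the outside of the fingers, push the small white magnetic stirrer along the bench, without lifting or tipping it, into the corner of the two low metal rails, until its back is flush against the long rail and its left side flush against the short rail. Once it is home, press its round push button fully down and let it go. Leave everything else on the bench where it stands.

Things in the scene. Friction and masses are not known exactly. Their poses are not given: they have to be found in the camera images.
- stirrer: Magnetic stirrer, loose, about 0.55 kg: white case 140 (its x) x 120 (y) x 50 mm tall, flat upright sides, too wide to grip. On top a round plate 88 mm across, 7 mm high, 20 mm behind the middle; by the front edge a low dial at left, button at right. Origin: centre of underside; +x to its back, +y to its left. Starts in front and right of the corner, up to 20 degrees askew.
- bay: The corner: two aluminium rails 12 mm thick, 25 tall, fixed in an L. Origin: on the bench, where the centre of the stirrer's underside is when home, axes then agreeing with the stirrer's. Long rail along y: face at x = +70 mm, y -110 to +72. Short rail along x: face at y = +60 mm, x -50 to +70. Position and yaw vary. The stirrer slides at under 7 N.
- power_top (a point): The middle of the top face of the stirrer's round grey push button (22 mm across, in a black housing); it moves with the stirrer. In the stirrer's frame it lies at x = -47, y = -34 mm, z = 71 mm.
- power (a joint): Travel of the push button in m: 0 when up, 0.005 when fully down; sprung, about 4 N holds it fully down and it returns by itself.
- beaker: Bystander: small glass beaker, 60 mm across, 70 mm tall, left of the short rail. Origin: centre of its underside.
- jar: Bystander: brown glass jar, 54 mm across, 75 mm tall, behind the long rail. Origin: centre of its underside.
- weighing_bottle: Bystander: small lidded glass weighing bottle, 44 mm across, 50 mm tall, left of and nearer the robot than the corner. Origin: centre of its underside.
- tip_box: Bystander: plain white plastic box 100 x 75 x 50 mm (x, y, z), with nothing on its top, farther from the robot than the stirrer. Origin: centre of its underside.
- spatula: Bystander: thin steel laboratory spatula 190 mm long, 5 mm thick, lying along its x, far to the left. Origin: centre of its underside.
- wash_bottle: Bystander: white plastic bottle, 66 mm across, 170 mm tall, far to the right. Origin: centre of its underside.
Things that resemble listed ones, but are neither listed nor needed, are in the scene too. There is more than one size of the stirrer; the job needs the middle-sized.

How it is judged (in metres and radians):
On the way, in this order (a step that is already met when the one before it is completed fails the run):
1. the stirrer is home in the corner, flush against both rails (x of stirrer in the frame of bay between -0.003 and 0.004 m and y of stirrer in the frame of bay between -0.003 and 0.004 m and angle between the x axis of stirrer and the x axis of bay, either way round below 0.025 rad and height (world z) of stirrer below 0.004 m), for 0.2 s.
2. with the stirrer home, its push button is pressed down (all of step 1 and value of joint power above 0.004 m), for 0.05 s.
At the end, for the whole second after the job is handed in: The stirrer stands flat and still, within 3 mm of flush against both rails and within 0.025 rad of square to them, after its button has been pressed (over 4 of 5 mm) while home and let go; no bystander has moved 15 mm or more (all of step 1 and value of joint power below 0.001 m and linear speed of stirrer below 0.01 m/s and distance of each of beaker, jar, weighing_bottle, tip_box, spatula, wash_bottle from where it was at the start of the episode below 0.015 m); the robot touches nothing.
It fails at once if the stirrer is lifted or tipped (6 mm off the bench, or 0.1 rad) (height (world z) of stirrer above 0.006 m or angle between stirrer's own z axis and vertical above 0.1 rad).
It fails at once if the button is pressed while the stirrer is more than 15 mm from home (value of joint power above 0.003 m and horizontal distance between stirrer and bay above 0.015 m).
It fails at once if a bystander is pushed 15 mm or more or knocked over (distance of any of beaker, jar, weighing_bottle, tip_box, spatula, wash_bottle from where it was at the start of the episode above 0.015 m or angle between any of beaker, jar, weighing_bottle, tip_box, spatula, wash_bottle's own z axis and vertical above 0.3 rad).
It also fails if it takes over 67 s, if anything falls off the work surface, if the arm or the gripper's body presses on something with over 40 N, if the wrist force passes 120 N, or if a joint passes its speed limit or range.

## Working session

There is one attempt and no reset: what is moved stays moved. The work goes in short steps, Python scripts to look and compute and a shell command to move; the robot and the scene stay as the last step left them, time stands still between calls to the robot, and variables do not carry over. Pictures are saved under pics/ and viewed, at most 13 in all, crops included, and the job is handed in when it is done.

```bash
mkdir -p pics; ls
python3 - <<'E'
from station import ctrl
import cv2,numpy as np
for n in("top","side"):
    c=ctrl.capture(n);cv2.imwrite(f"pics/{n}0.png",cv2.resize(c["image"],(800,600),interpolation=cv2.INTER_CUBIC));np.savez(f"{n}.npz",K=c["intrinsics"],R=c["R"],t=c["t"])
    print(n,c["intrinsics"],c["R"],c["t"])
s=ctrl.get_state();print(s["clock"],s["tcp_rot"],s["gripper_width"])
E
```

```text
pics
top [[398.76984948   0.         259.70554356]
 [  0.         398.76984948 197.55263847]
 [  0.           0.           1.        ]] [[ 0.01577614 -0.99975221  0.01570469]
 [-0.99691423 -0.01693541 -0.07664991]
 [ 0.07689688 -0.01444699 -0.99693438]] [-0.03238713  0.59069567  1.10180017]
side [[425.01939798   0.         255.52829827]
 [  0.         425.01939798 197.32326323]
 [  0.           0.           1.        ]] [[ 0.99978976 -0.01367438  0.01527887]
 [ 0.00404023 -0.59916151 -0.80061799]
 [ 0.02010246  0.8005114  -0.59898029]] [-0.54975644  0.05288279  1.37775674]
0.1 [[-9.20368456e-01  3.91051753e-01 -6.56461810e-04]
 [ 3.91052222e-01  9.20368055e-01 -8.96096491e-04]
 [ 2.53766375e-04 -1.08144979e-03 -9.99999383e-01]] 0.08833425265749686
```

View pics/top0.png

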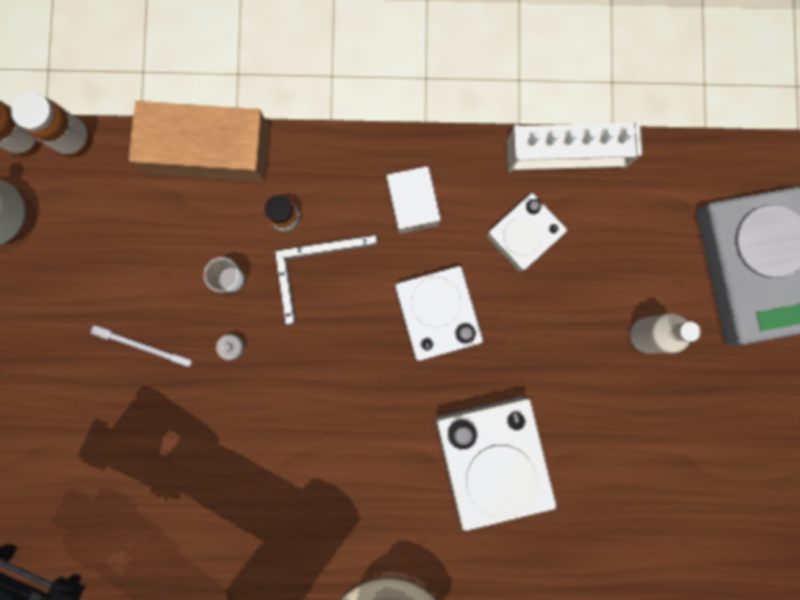

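View pics/side0.png

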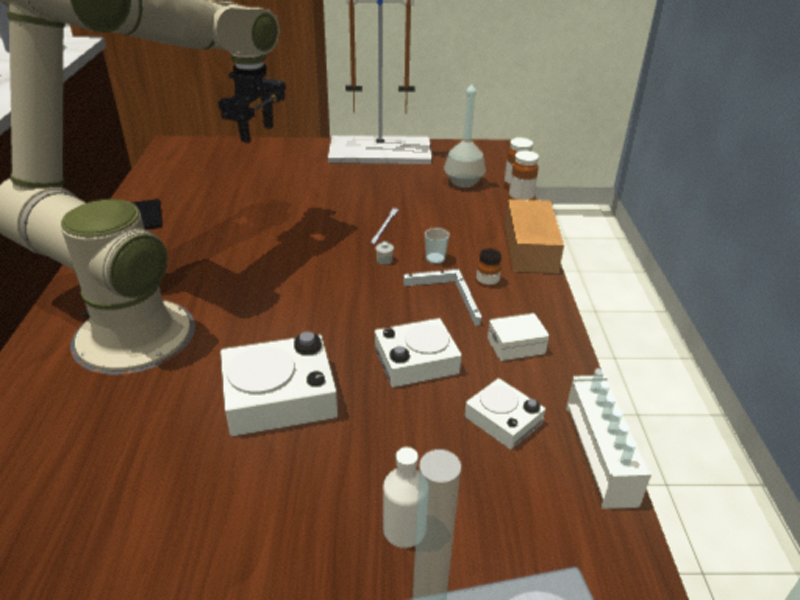

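Top view: the middle-sized stirrer is at (440,312), the corner of the L rails at about (285,255), the tip box at (413,198) and the large stirrer at (495,465). An enlarged crop follows.

```bash
cat > h.py <<'E'
import numpy as np,cv2
def load(n):
    d=np.load(n+".npz");return d["K"],d["R"],d["t"]
def world(cam,px,z):
    K,R,t=cam;px=np.atleast_2d(px).astype(float)
    r=np.c_[px,np.ones(len(px))]@np.linalg.inv(K).T@R;o=-R.T@t
    return (o+r*((z-o[2])/r[:,2])[:,None])[:,:2]
def proj(cam,X):
    K,R,t=cam;p=(np.atleast_2d(X)@R.T+t)@K.T;return p[:,:2]/p[:,2:]
E
python3 - <<'E'
from station import ctrl
import cv2
i=ctrl.capture("top")["image"]
cv2.imwrite("pics/top1.png",cv2.resize(i[140:240,165:315],None,fx=5.3333,fy=5.3333,interpolation=cv2.INTER_CUBIC))
E
```

```text
(no output)
```

View pics/top1.png

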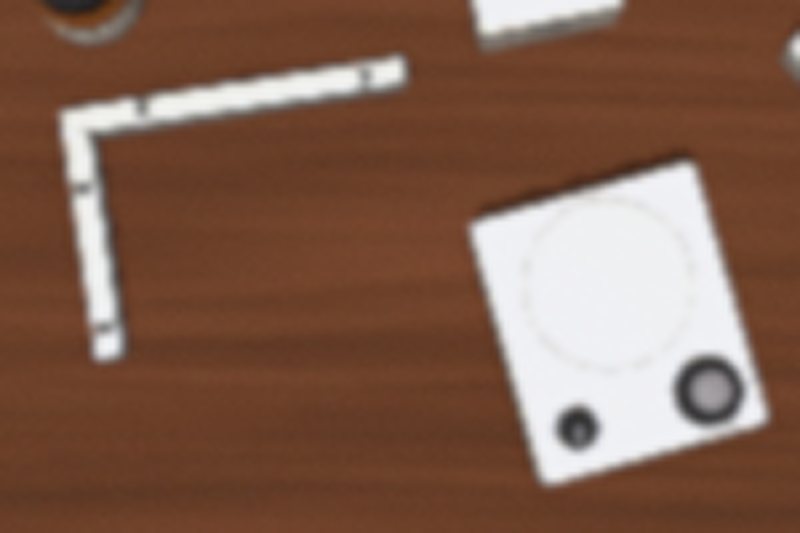

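```bash
cat >> h.py <<'E'
def fit(m,w):
    "2D rigid: w = Rot(th) m + p"
    m=np.asarray(m,float);mc=m-m.mean(0);wc=w-w.mean(0)
    th=np.arctan2((mc[:,0]*wc[:,1]-mc[:,1]*wc[:,0]).sum(),(mc*wc).sum());c,s=np.cos(th),np.sin(th)
    Q=np.array([[c,-s],[s,c]]);p=w.mean(0)-Q@m.mean(0)
    return p,np.degrees(th),np.abs(w-m@Q.T-p).max(),Q
BOX=np.array([[70,60],[70,-60],[-70,-60],[-70,60]])/1e3
RAIL=np.array([[82,72],[82,-110],[70,-110],[70,60],[-50,60],[-50,72]])/1e3
E
python3 - <<'E'
from h import *
c=load("top");f=lambda q:np.array(q)/5.3333-0.4+[165,140]
s=fit(BOX,world(c,f([[470,222],[695,158],[768,420],[545,487]]),.05));b=fit(RAIL,world(c,f([[60,111],[404,57],[408,84],[92,134],[126,352],[96,361]]),.025))
print(s);print(b);print("stirrer in bay",b[3].T@(s[0]-b[0]),s[1]-b[1])
k=0.4
for n,q,z in(("jar",(283,225),0),("beaker",(218,276),0),("wb",(229,352),0),("tipbox",(416,215),.025),("bigst",(470,400),.06)):print(n,world(c,[np.array(q)*.64],z))
E
```

```text
(array([ 0.58382403, -0.08040695]), np.float64(16.740873564998825), np.float64(0.001637902014528403), array([[ 0.95761725, -0.28804374],
       [ 0.28804374,  0.95761725]]))
(array([0.62316024, 0.12871213]), np.float64(10.0673314374193), np.float64(0.0020342198202592254), array([[ 0.98460301, -0.17480536],
       [ 0.17480536,  0.98460301]]))
stirrer in bay [-0.07528569 -0.1990231 ] 6.673542127579525
jar [[0.74473858 0.20724078]]
beaker [[0.64736047 0.32357261]]
wb [[0.50818557 0.29819034]]
tipbox [[ 0.76258814 -0.03858971]]
bigst [[ 0.43184962 -0.13566937]]
```

```bash
r='{"dp":[0.48,-0.83,0],"twist":[0,0,-0.079]}'; python3 -m pendant '[{"dp":[0.48,-0.83,0],"twist":[0,0,-0.079]},{"dp":[0.48,-0.83,0],"twist":[0,0,-0.079]},{"dp":[0.48,-0.83,0],"twist":[0,0,-0.079]},{"dp":[0.48,-0.83,0],"twist":[0,0,-0.079]},{"dp":[0.48,-0.83,0],"twist":[0,0,-0.079]}]' 1
python3 -m pendant '[{"dp":[0.48,-0.83,0],"twist":[0,0,-0.079]},{"dp":[0.48,-0.83,0],"twist":[0,0,-0.079]},{"dp":[0.48,-0.83,0],"twist":[0,0,-0.079]},{"dp":[0.48,-0.83,0],"twist":[0,0,-0.079]},{"dp":[0.48,-0.83,0],"twist":[0,0,-0.079]}]'
python3 -m pendant '[{"dp":[0.48,-0.83,0],"twist":[0,0,-0.079]},{"dp":[0.48,-0.83,0],"twist":[0,0,-0.079]},{"dp":[0.48,-0.83,0],"twist":[0,0,-0.079]},{"dp":[0.48,-0.83,0],"twist":[0,0,-0.079]},{"dp":[0.48,-0.83,0],"twist":[0,0,-0.079]}]'
python3 -m pendant '[{"dp":[0.48,-0.83,0],"twist":[0,0,-0.079]},{"dp":[0.48,-0.83,0],"twist":[0,0,-0.079]},{"dp":[0.48,-0.83,0],"twist":[0,0,-0.079]},{"dp":[0.48,-0.83,0],"twist":[0,0,-0.079]},{"dp":[0.48,-0.83,0],"twist":[0,0,-0.079]},{"dp":[0.48,-0.83,0],"twist":[0,0,-0.079]}]'
```

```text
clock: 0.78
tool_pos: [0.3012, 0.3174, 0.2607]
tcp_rot: [[-0.796, 0.606, -0.0], [0.606, 0.796, 0.0], [0.0, 0.0, -1.0]]
wrist_force: [-0.6, 0.8, -0.1]
gripper_width: 0.0883
grasp_force: 0.0
clock: 1.4
tool_pos: [0.397, 0.1524, 0.2605]
tcp_rot: [[-0.624, 0.781, -0.001], [0.781, 0.624, 0.0], [0.001, -0.0, -1.0]]
wrist_force: [-0.2, 0.5, 0.3]
gripper_width: 0.0881
grasp_force: 0.0
clock: 2.02
tool_pos: [0.4931, -0.0128, 0.2605]
tcp_rot: [[-0.414, 0.91, -0.001], [0.91, 0.414, 0.001], [0.001, -0.0, -1.0]]
wrist_force: [0.3, 0.3, -0.2]
gripper_width: 0.088
grasp_force: 0.0
clock: 2.78
tool_pos: [0.5892, -0.1786, 0.2614]
tcp_rot: [[-0.178, 0.984, 0.0], [0.984, 0.178, -0.0], [-0.0, 0.0, -1.0]]
wrist_force: [-0.5, -0.0, 1.0]
gripper_width: 0.0878
grasp_force: 0.0
```

```bash
python3 -m pendant '[{"dp":[0.014,-0.015,-0.3],"twist":[0,0,0]},{"dp":[0.014,-0.015,-0.6],"twist":[0,0,0]},{"dp":[0.014,-0.015,-0.8],"twist":[0,0,0]},{"dp":[0.014,-0.015,-0.9],"twist":[0,0,0]},{"dp":[0.014,-0.015,-0.9],"twist":[0,0,0]}]'
python3 - <<'E'
from station import ctrl
import cv2
i=ctrl.capture("top")["image"][110:270,160:400];j=ctrl.capture("side")["image"][180:320,200:410]
cv2.imwrite("pics/a.png",cv2.vconcat([cv2.resize(i,(480,320)),cv2.resize(j,(480,280))]))
E
```

```text
clock: 3.4
tool_pos: [0.5916, -0.1823, 0.0802]
tcp_rot: [[-0.177, 0.984, -0.002], [0.984, 0.177, 0.001], [0.001, -0.002, -1.0]]
wrist_force: [0.7, 0.8, 0.3]
gripper_width: 0.0881
grasp_force: 0.0
```

View pics/a.png

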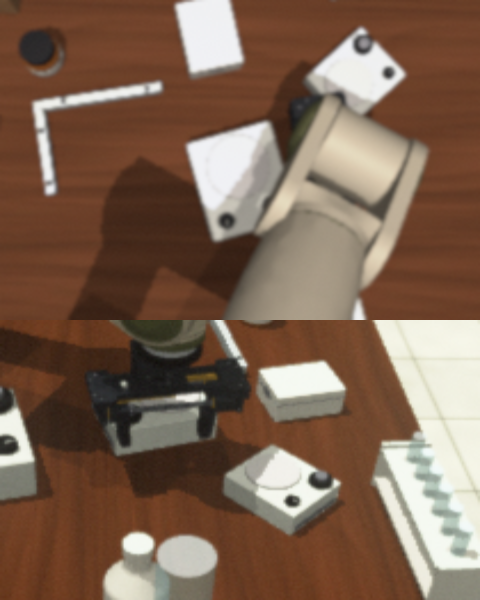

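The gripper is right of the middle stirrer and clear of everything. Next I lower it and push along bay +y.

```bash
python3 -m pendant '[{"dp":[0,0,-0.1],"twist":[0,0,0]},{"dp":[0,0,-0.19],"twist":[0,0,0]},{"dp":[0,0,-0.19],"twist":[0,0,0]}]'
python3 -m pendant '[{"dp":[-0.011,0.062,0],"twist":[0,0,0]},{"dp":[-0.022,0.123,0],"twist":[0,0,0]},{"dp":[-0.033,0.185,0],"twist":[0,0,0]},{"dp":[-0.044,0.246,0],"twist":[0,0,0]},{"dp":[-0.055,0.308,0],"twist":[0,0,0]},{"dp":[-0.066,0.369,0],"twist":[0,0,0]},{"dp":[-0.077,0.43,0],"twist":[0,0,0]},{"dp":[-0.087,0.492,0],"twist":[0,0,0]}]'
python3 - <<'E'
from station import ctrl
import cv2
i=ctrl.capture("top")["image"][110:270,160:400];j=ctrl.capture("side")["image"][150:290,180:390]
cv2.imwrite("pics/b.png",cv2.vconcat([cv2.resize(i,(480,320)),cv2.resize(j,(480,280))]))
E
```

```text
clock: 3.88
tool_pos: [0.5917, -0.1834, 0.042]
tcp_rot: [[-0.175, 0.984, -0.001], [0.984, 0.175, 0.001], [0.001, -0.001, -1.0]]
wrist_force: [-0.2, 0.6, 0.9]
gripper_width: 0.0881
grasp_force: 0.0
clock: 4.88
tool_pos: [0.5751, -0.085, 0.0432]
tcp_rot: [[-0.175, 0.985, 0.002], [0.985, 0.175, -0.001], [-0.001, 0.002, -1.0]]
wrist_force: [1.2, -5.2, 3.7]
gripper_width: 0.0879
grasp_force: 2.7
```

View pics/b.png

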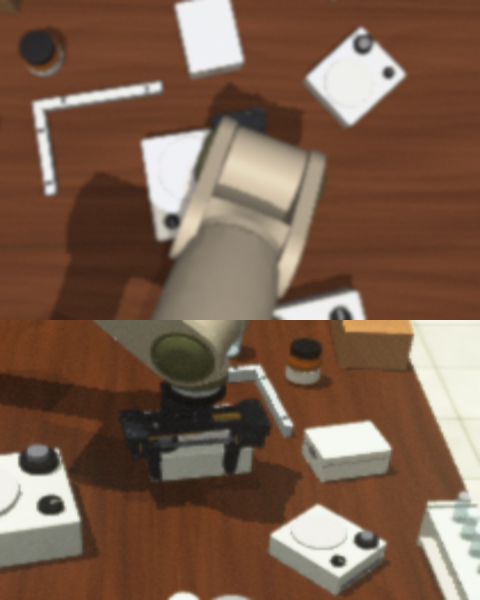

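```bash
python3 -m pendant '[{"dp":[-0.014,0.08,0],"twist":[0,0,0]},{"dp":[-0.028,0.16,0],"twist":[0,0,0]},{"dp":[-0.042,0.24,0],"twist":[0,0,0]},{"dp":[-0.056,0.32,0],"twist":[0,0,0]},{"dp":[-0.071,0.4,0],"twist":[0,0,0]},{"dp":[-0.085,0.48,0],"twist":[0,0,0]},{"dp":[-0.096,0.54,0],"twist":[0,0,0]},{"dp":[-0.102,0.576,0],"twist":[0,0,0]}]'
python3 -m pendant '[{"dp":[0.017,-0.098,0],"twist":[0,0,0]},{"dp":[0.035,-0.197,0],"twist":[0,0,0]},{"dp":[0.035,-0.197,0.3],"twist":[0,0,0]},{"dp":[0.035,-0.197,0.5],"twist":[0,0,0.05]},{"dp":[-0.3,-0.197,0.5],"twist":[0,0,0.1]},{"dp":[-0.6,-0.197,0.5],"twist":[0,0,0.15]},{"dp":[-0.9,-0.197,0.5],"twist":[0,0,0.2]},{"dp":[-1,-0.197,0.5],"twist":[0,0,0.25]}]'
python3 - <<'E'
from station import ctrl
import cv2
i=ctrl.capture("top")["image"][140:240,150:300]
cv2.imwrite("pics/c.png",cv2.resize(i,None,fx=5.3333,fy=5.3333,interpolation=cv2.INTER_CUBIC))
E
```

```text
clock: 5.98
tool_pos: [0.5541, 0.0305, 0.0427]
tcp_rot: [[-0.176, 0.984, -0.0], [0.984, 0.176, -0.0], [-0.0, -0.0, -1.0]]
wrist_force: [0.2, -3.9, 2.2]
gripper_width: 0.0883
grasp_force: 2.3
clock: 6.98
tool_pos: [0.3517, -0.0102, 0.1425]
tcp_rot: [[-0.822, 0.57, -0.001], [0.57, 0.822, 0.001], [0.002, -0.0, -1.0]]
wrist_force: [0.6, -1.1, 0.0]
gripper_width: 0.0883
grasp_force: 0.0
```

View pics/c.png

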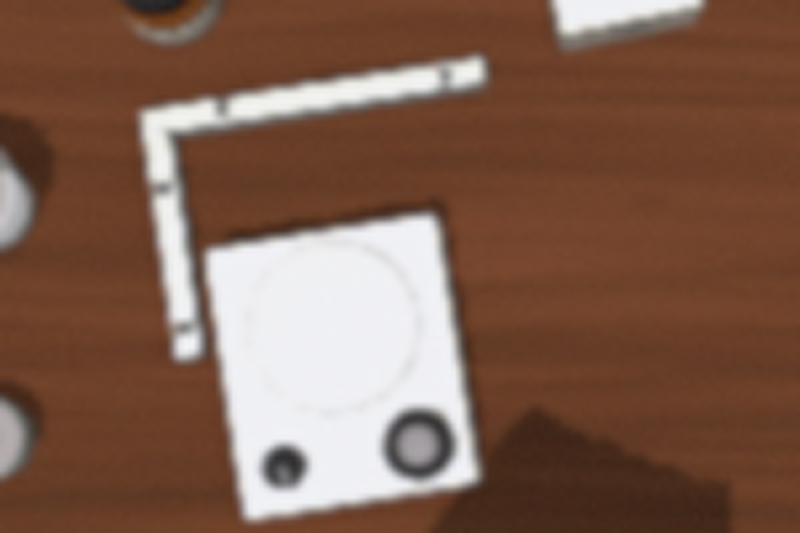

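```bash
cat >> h.py <<'E'
BP=np.array([0.62316,0.12871]);BA=np.radians(10.07);BQ=np.array([[np.cos(BA),-np.sin(BA)],[np.sin(BA),np.cos(BA)]])
E
python3 - <<'E'
from h import *
c=load("top");f=lambda q:np.array(q)/5.3333-0.4+[150,140]
s=fit(BOX,world(c,f([[205,247],[436,212],[482,482],[243,521]]),.05))
sb=BQ.T@(s[0]-BP);print(s[:3],sb,s[1]-10.07)
t=BP+BQ@[-.185+0,sb[1]];print(t,(t-[.3517,-.0102])/.2)
E
```

```text
(array([0.55817218, 0.10351728]), np.float64(10.059962817979105), np.float64(0.002004447420834221)) [-0.06839165 -0.01344142] -0.010037182020894875
[0.4433602  0.08312817] [0.45830099 0.46664085]
```

```bash
python3 -m pendant '[{"dp":[0.2,0.2,0],"twist":[0,0,0.05]},{"dp":[0.458,0.467,0],"twist":[0,0,0.1]},{"dp":[0.458,0.467,0],"twist":[0,0,0.15]},{"dp":[0.458,0.467,0],"twist":[0,0,0.2]},{"dp":[0.458,0.467,0],"twist":[0,0,0.249]},{"dp":[0.458,0.467,-0.25],"twist":[0,0,0.249]},{"dp":[0.458,0.467,-0.5],"twist":[0,0,0.249]},{"dp":[0.458,0.467,-0.5],"twist":[0,0,0.249]}]'
python3 -m pendant '[{"dp":[0.08,0.014,0],"twist":[0,0,0]},{"dp":[0.16,0.028,0],"twist":[0,0,0]},{"dp":[0.23,0.041,0],"twist":[0,0,0]},{"dp":[0.3,0.053,0],"twist":[0,0,0]},{"dp":[0.36,0.064,0],"twist":[0,0,0]},{"dp":[0.42,0.075,0],"twist":[0,0,0]},{"dp":[0.47,0.084,0],"twist":[0,0,0]},{"dp":[0.502,0.089,0],"twist":[0,0,0]}]'
```

```text
clock: 8.02
tool_pos: [0.445, 0.0831, 0.0404]
tcp_rot: [[-0.986, -0.169, -0.006], [-0.169, 0.986, 0.001], [0.006, 0.002, -1.0]]
wrist_force: [0.9, -0.4, 0.2]
gripper_width: 0.0884
grasp_force: 0.0
clock: 9.02
tool_pos: [0.5466, 0.1012, 0.0443]
tcp_rot: [[-0.985, -0.171, -0.001], [-0.171, 0.985, -0.0], [0.001, -0.0, -1.0]]
wrist_force: [-34.0, -9.5, 25.3]
gripper_width: 0.0881
grasp_force: 17.9
```

```bash
python3 -m pendant '[{"dp":[0,0,0],"twist":[0,0,0]},{"dp":[0,0,0],"twist":[0,0,0]}]'
python3 - <<'E'
from station import ctrl
import cv2
from h import *
i=ctrl.capture("top")["image"];cv2.imwrite("pics/d.png",cv2.vconcat([cv2.resize(i[130:220,150:270],(600,450),interpolation=cv2.INTER_CUBIC)]))
E
```

```text
clock: 9.28
tool_pos: [0.5464, 0.1012, 0.0442]
tcp_rot: [[-0.985, -0.171, -0.001], [-0.171, 0.985, -0.0], [0.001, -0.0, -1.0]]
wrist_force: [-5.7, -2.2, 4.6]
gripper_width: 0.088
grasp_force: 3.4
```

View pics/d.png

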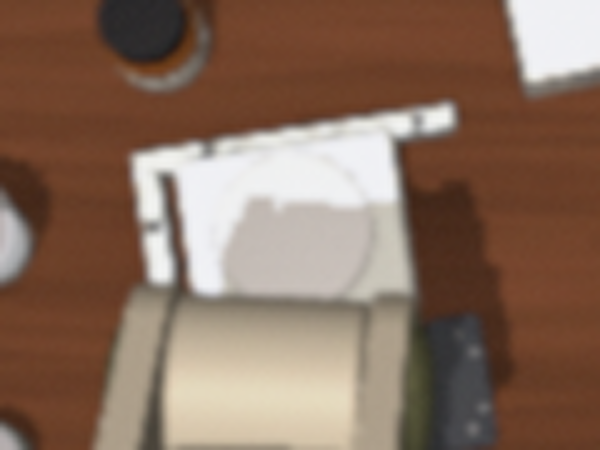

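The stirrer's back is on the long rail, with a gap of about 13 mm left to the short rail. I go round to its right side.

```bash
python3 -m pendant '[{"dp":[-0.06,-0.011,0],"twist":[0,0,0]},{"dp":[-0.123,-0.022,0],"twist":[0,0,0]},{"dp":[-0.123,-0.022,0],"twist":[0,0,0]},{"dp":[-0.123,-0.022,0.25],"twist":[0,0,0]},{"dp":[-0.123,-0.022,0.5],"twist":[0,0,-0.05]},{"dp":[-0.123,-0.022,0.5],"twist":[0,0,-0.1]},{"dp":[-0.123,-0.022,0.5],"twist":[0,0,-0.15]},{"dp":[-0.123,-0.022,0.5],"twist":[0,0,-0.2]}]'
python3 -m pendant '[{"dp":[0.2,-0.15,0],"twist":[0,0,-0.05]},{"dp":[0.4,-0.3,0],"twist":[0,0,-0.1]},{"dp":[0.529,-0.404,0],"twist":[0,0,-0.15]},{"dp":[0.529,-0.404,0],"twist":[0,0,-0.2]},{"dp":[0.529,-0.404,0],"twist":[0,0,-0.25]},{"dp":[0.529,-0.404,0],"twist":[0,0,-0.3]},{"dp":[0.529,-0.404,0],"twist":[0,0,-0.3]}]'
python3 - <<'E'
from station import ctrl
import cv2
from h import *
i=ctrl.capture("top")["image"];cv2.imwrite("pics/e.png",cv2.resize(i[130:220,150:270],(800,600),interpolation=cv2.INTER_CUBIC))
print(BQ.T@(ctrl.get_state()["tool_pos"][:2]-BP))
E
```

```text
clock: 10.32
tool_pos: [0.5227, 0.0971, 0.1438]
tcp_rot: [[-0.896, 0.445, 0.002], [0.445, 0.896, 0.0], [-0.002, 0.001, -1.0]]
wrist_force: [-0.0, -0.0, -0.3]
gripper_width: 0.0877
grasp_force: 0.0
clock: 11.2
tool_pos: [0.6282, 0.0162, 0.1435]
tcp_rot: [[-0.173, 0.985, 0.001], [0.985, 0.173, -0.0], [-0.0, 0.001, -1.0]]
wrist_force: [-0.4, -0.6, -0.0]
gripper_width: 0.088
grasp_force: 0.0
[-0.01483422 -0.11159789]
```

View pics/e.png

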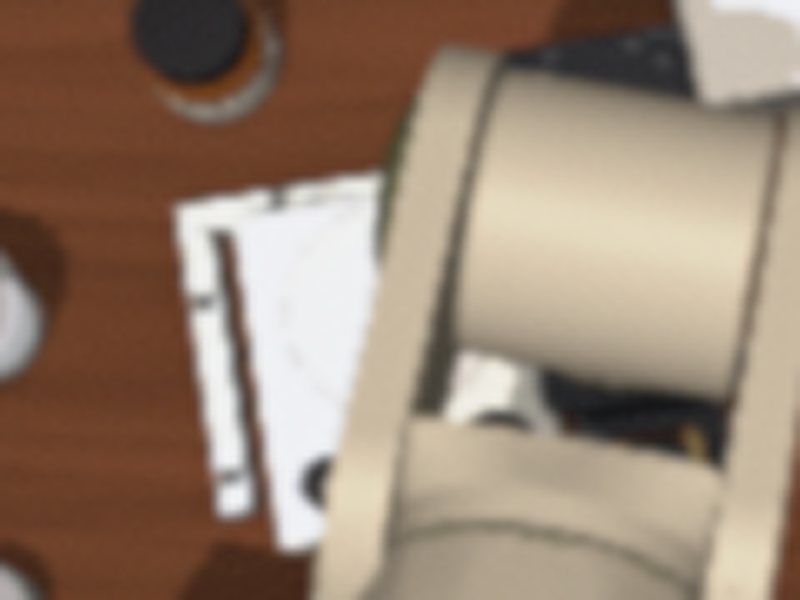

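```bash
python3 -m pendant '[{"dp":[0,0,-0.25],"twist":[0,0,0]},{"dp":[0,0,-0.51],"twist":[0,0,0]},{"dp":[0,0,-0.51],"twist":[0,0,0]}]'
python3 -m pendant '[{"dp":[-0.008,0.045,0],"twist":[0,0,0]},{"dp":[-0.015,0.085,0],"twist":[0,0,0]},{"dp":[-0.021,0.12,0],"twist":[0,0,0]},{"dp":[-0.025,0.14,0],"twist":[0,0,0]},{"dp":[-0.028,0.158,0],"twist":[0,0,0]},{"dp":[-0.031,0.174,0],"twist":[0,0,0]},{"dp":[-0.034,0.19,0],"twist":[0,0,0]},{"dp":[-0.034,0.19,0],"twist":[0,0,0]}]'
python3 -m pendant '[{"dp":[-0.002,0.01,0],"twist":[0,0,0]},{"dp":[-0.002,0.01,0],"twist":[0,0,0]}]'
python3 -m pendant '[{"dp":[-0.002,0.01,0],"twist":[0,0,0]},{"dp":[-0.002,0.01,0],"twist":[0,0,0]}]'
```

```text
clock: 11.62
tool_pos: [0.6259, 0.0166, 0.0379]
tcp_rot: [[-0.174, 0.985, -0.007], [0.985, 0.174, 0.001], [0.002, -0.006, -1.0]]
wrist_force: [0.1, 0.8, 1.5]
gripper_width: 0.0878
grasp_force: 0.0
clock: 12.62
tool_pos: [0.6214, 0.0537, 0.0416]
tcp_rot: [[-0.172, 0.985, 0.002], [0.985, 0.172, -0.001], [-0.002, 0.002, -1.0]]
wrist_force: [0.6, -4.4, 3.1]
gripper_width: 0.0885
grasp_force: 2.4
clock: 12.88
tool_pos: [0.621, 0.0557, 0.0416]
tcp_rot: [[-0.172, 0.985, 0.002], [0.985, 0.172, -0.001], [-0.001, 0.002, -1.0]]
wrist_force: [0.7, -5.7, 5.1]
gripper_width: 0.0884
grasp_force: 2.7
clock: 13.12
tool_pos: [0.6209, 0.057, 0.0416]
tcp_rot: [[-0.172, 0.985, 0.003], [0.985, 0.172, -0.002], [-0.003, 0.002, -1.0]]
wrist_force: [2.7, -8.7, 2.9]
gripper_width: 0.0883
grasp_force: 4.6
```

```bash
python3 -m pendant '[{"dp":[-0.001,0.008,0],"twist":[0,0,0]},{"dp":[-0.001,0.008,0],"twist":[0,0,0]}]'
python3 -m pendant '[{"dp":[-0.001,0.008,0],"twist":[0,0,0]},{"dp":[-0.001,0.008,0],"twist":[0,0,0]}]'
```

```text
clock: 13.38
tool_pos: [0.621, 0.0571, 0.0416]
tcp_rot: [[-0.173, 0.985, 0.003], [0.985, 0.173, -0.005], [-0.005, 0.002, -1.0]]
wrist_force: [3.2, -16.6, 1.4]
gripper_width: 0.088
grasp_force: 8.6
clock: 13.62
tool_pos: [0.621, 0.0572, 0.0417]
tcp_rot: [[-0.172, 0.985, 0.003], [0.985, 0.172, -0.007], [-0.007, 0.002, -1.0]]
wrist_force: [3.4, -25.7, 2.5]
gripper_width: 0.0879
grasp_force: 12.5
```

```bash
python3 -m pendant '[{"dp":[0.013,-0.074,0],"twist":[0,0,0]},{"dp":[0.026,-0.148,0],"twist":[0,0,0]},{"dp":[0.026,-0.148,0.25],"twist":[0,0,0]},{"dp":[0.026,-0.148,0.5],"twist":[0,0,0]},{"dp":[-0.25,-0.148,0.5],"twist":[0,0,0]},{"dp":[-0.5,-0.148,0.5],"twist":[0,0,0]},{"dp":[-0.75,-0.148,0.5],"twist":[0,0,0]},{"dp":[-1,-0.148,0.5],"twist":[0,0,0]}]'
python3 -m pendant '[{"dp":[-0.2,-0.2,0],"twist":[0,0,0]},{"dp":[-0.2,-0.4,0],"twist":[0,0,0]},{"dp":[-0.2,-0.4,0],"twist":[0,0,0]}]' -1
python3 - <<'E'
from station import ctrl
import cv2
i=ctrl.capture("top")["image"]
cv2.imwrite("pics/f.png",cv2.resize(i[130:220,150:270],(800,600),interpolation=cv2.INTER_CUBIC))
E
```

```text
clock: 14.62
tool_pos: [0.4179, 0.032, 0.1407]
tcp_rot: [[-0.172, 0.985, 0.0], [0.985, 0.172, 0.0], [0.0, 0.0, -1.0]]
wrist_force: [0.9, -0.4, 0.0]
gripper_width: 0.088
grasp_force: 0.0
clock: 15.0
tool_pos: [0.3795, -0.0498, 0.141]
tcp_rot: [[-0.169, 0.986, 0.001], [0.986, 0.169, -0.0], [-0.0, 0.001, -1.0]]
wrist_force: [-0.5, 1.6, -0.9]
gripper_width: 0.0602
grasp_force: 0.0
```

View pics/f.png

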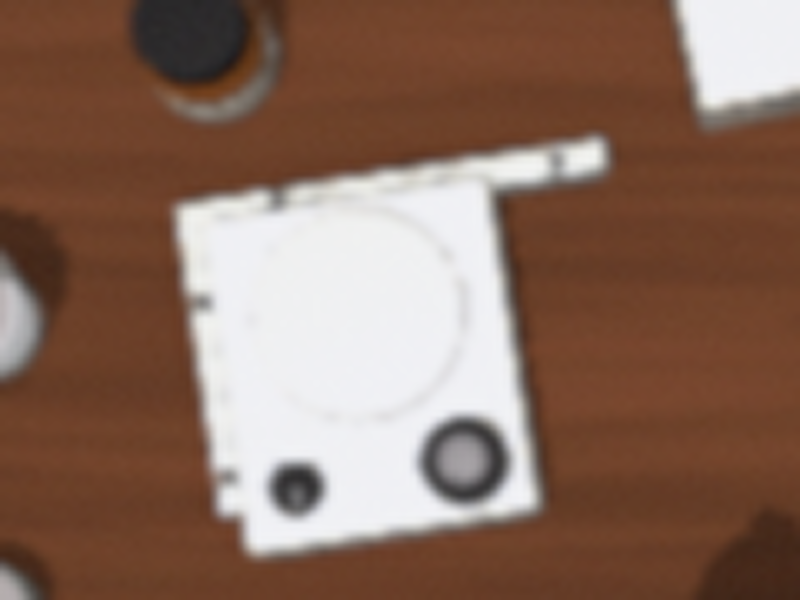

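Stirrer looks flush on both rails; its corners are at (208,222), (490,180), (540,512) and (250,555), and the button is at (464,459).

Run:
```python
from h import *
from station import ctrl
c=load("top");f=lambda q:np.array(q)/6.6667-0.42+[150,130]
s=fit(BOX,world(c,f([[208,222],[490,180],[540,512],[250,555]]),.05))
print(s[:3],BQ.T@(s[0]-BP)*1e3,s[1]-10.07)
b=world(c,f([[464,459]]),.071)[0];print(b,s[0]+s[3]@[-.047,-.034],BP+BQ@[-.047,-.034])
p=ctrl.get_state()["tool_pos"];print((b-p[:2])/.2,p)
```

```text
(array([0.62243205, 0.12778775]), np.float64(9.402926208628383), np.float64(0.0012085660204559923)) [-0.87798931 -0.78076482] -0.6670737913716174
[0.58321372 0.08715963] [0.58161835 0.08656589] [0.58282898 0.08701577]
[1.01858875 0.67898591] [ 0.37949597 -0.04863755  0.14080995]
```

```bash
python3 -m pendant '[{"dp":[0.25,0.17,0],"twist":[0,0,0]},{"dp":[0.5,0.34,0],"twist":[0,0,0]},{"dp":[0.75,0.5,0],"twist":[0,0,0]},{"dp":[1,0.679,0],"twist":[0,0,0]},{"dp":[1,0.679,0],"twist":[0,0,0]},{"dp":[1,0.679,0],"twist":[0,0,0]},{"dp":[1,0.679,0],"twist":[0,0,0]}]' -1
python3 -m pendant '[{"dp":[0.015,0,-0.1],"twist":[0,0,0]},{"dp":[0.015,0,-0.2],"twist":[0,0,0]},{"dp":[0.015,0,-0.2],"twist":[0,0,0]},{"dp":[0.015,0,-0.2],"twist":[0,0,0]}]'
python3 - <<'E'
from station import ctrl
import cv2
i=ctrl.capture("side")["image"]
cv2.imwrite("pics/g.png",cv2.resize(i[130:250,200:360],(800,600),interpolation=cv2.INTER_CUBIC))
E
```

```text
clock: 15.92
tool_pos: [0.5788, 0.0876, 0.1409]
tcp_rot: [[-0.172, 0.985, -0.0], [0.985, 0.172, 0.0], [0.0, -0.0, -1.0]]
wrist_force: [-0.4, 0.7, 0.6]
gripper_width: 0.0003
grasp_force: 0.0
clock: 16.42
tool_pos: [0.5827, 0.0875, 0.1018]
tcp_rot: [[-0.172, 0.985, 0.001], [0.985, 0.172, -0.0], [-0.0, 0.001, -1.0]]
wrist_force: [0.3, 0.5, 0.3]
gripper_width: 0.0004
grasp_force: 0.0
```

View pics/g.png

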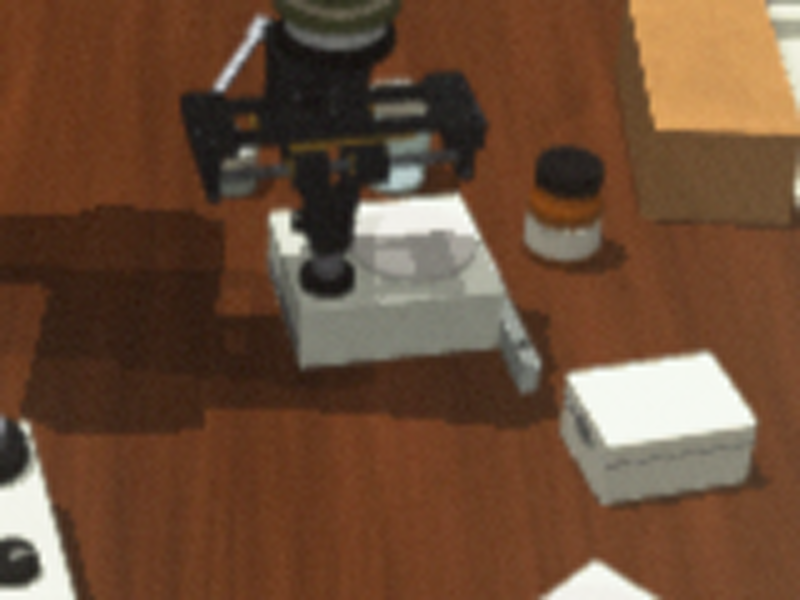

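The tips stand just above the button, at (328,260). I press in small steps.

```bash
python3 -m pendant '[{"dp":[0,0,-0.025],"twist":[0,0,0]},{"dp":[0,0,-0.05],"twist":[0,0,0]},{"dp":[0,0,-0.05],"twist":[0,0,0]}]'
python3 -m pendant '[{"dp":[0,0,-0.015],"twist":[0,0,0]},{"dp":[0,0,-0.015],"twist":[0,0,0]}]'
python3 -m pendant '[{"dp":[0,0,-0.007],"twist":[0,0,0]},{"dp":[0,0,-0.007],"twist":[0,0,0]}]'
```

```text
clock: 16.85
tool_pos: [0.5826, 0.0878, 0.0907]
tcp_rot: [[-0.172, 0.985, 0.0], [0.985, 0.172, -0.0], [-0.0, 0.0, -1.0]]
wrist_force: [-0.1, -0.8, 3.3]
gripper_width: 0.0005
grasp_force: 1.3
clock: 17.1
tool_pos: [0.5827, 0.0878, 0.0884]
tcp_rot: [[-0.172, 0.985, 0.001], [0.985, 0.172, -0.0], [-0.0, 0.001, -1.0]]
wrist_force: [-2.8, 0.1, 7.6]
gripper_width: 0.0006
grasp_force: 3.9
clock: 17.35
tool_pos: [0.5827, 0.0878, 0.0882]
tcp_rot: [[-0.172, 0.985, 0.001], [0.985, 0.172, -0.0], [-0.0, 0.001, -1.0]]
wrist_force: [-6.7, -0.7, 18.5]
gripper_width: 0.0005
grasp_force: 8.9
```

```bash
python3 -m pendant '[{"dp":[0,0,0.03],"twist":[0,0,0]},{"dp":[0,0,0.1],"twist":[0,0,0]},{"dp":[0,0,0.3],"twist":[0,0,0]},{"dp":[-0.3,-0.1,0.4],"twist":[0,0,0]},{"dp":[-0.6,-0.3,0.4],"twist":[0,0,0]},{"dp":[-0.9,-0.6,0.4],"twist":[0,0,0]},{"dp":[-1,-0.7,0.4],"twist":[0,0,0]},{"dp":[-1,-0.7,0.4],"twist":[0,0,0]}]'
python3 - <<'E'
from station import ctrl
import cv2
i=ctrl.capture("top")["image"]
cv2.imwrite("pics/h.png",cv2.resize(i[130:220,150:270],(800,600),interpolation=cv2.INTER_CUBIC))
E
```

```text
clock: 18.35
tool_pos: [0.3808, -0.0539, 0.1668]
tcp_rot: [[-0.167, 0.986, -0.0], [0.986, 0.167, -0.0], [-0.0, -0.0, -1.0]]
wrist_force: [1.0, 0.6, 0.2]
gripper_width: 0.0001
grasp_force: 0.0
```

View pics/h.png

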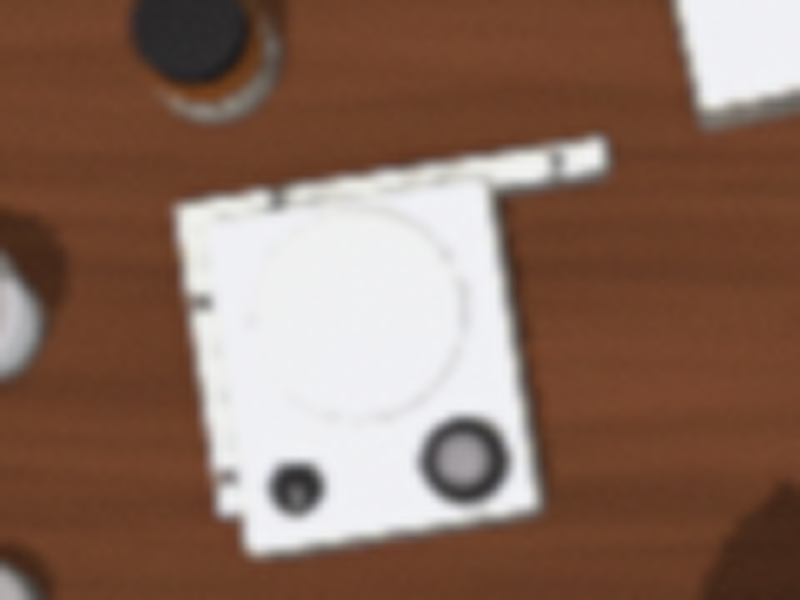

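The stirrer hasn't moved, with its corners at the same pixels as before the press. It is flush, and the arm is clear.

```bash
python3 -c "
from station import ctrl
print(ctrl.hand_in())"
```

```text
the job is handed in; nothing more can be done
None
```

The stirrer was pushed home against both rails, its button was pressed to the bottom of its travel and let go, no bystander was touched, and the job was handed in at about 18 s; no verdict came back.

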